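Fit and tension a scroll saw blade

ROBOT

A 6-joint arm with a two-finger parallel gripper is mounted at the origin on a cart in front of the work surface, level with it; the furniture and walls round the work are solid. World frame = base frame: x ahead of the robot, y to its left, z up, the work surface at z = 0. Lengths are in mm, angles in degrees, forces in N, time in s.
With the tool pointing down it reaches from about 300 to 825 mm from the base axis. Payload 5.4 kg.
Tool frame: the origin (TCP) lies between the finger pads; the fingertips stand 8 mm ahead of it and the grasp point (between the pads) lies 11 mm behind it; z points along the fingers, y is the line along which they close (so a half turn about z gives the same grasp; the last joint's range is limited). The gripper opens to 92 mm and grips with 3 to 60 N. Pads are 20 mm wide; open, the fingers measure 128 mm over their backs; the gripper's body (75 mm by 189 mm) begins 69 mm behind the grasp point.
Start: joints at [52.821, 9.076, 91.501, -0, 79.423, -12.038], TCP at [244.298, 520.504, 222.601] pointing down, gripper open.
Joint ranges: [-166.64, 166.64], [-54.1, 131.32], [10.49, 154.53], [-73.88, 253.88], [9.74, 151.15], [-171.62, 171.62]. Speed limits (degrees/s): [147.25, 147.25, 180, 180, 180, 180].

INTERFACE

Orientations are given as a 3x3 rotation matrix whose columns are the frame's x, y, z axes.
In Python, from cell import bot gives the robot as it stands.
- The arm moves only by the shell command python3 -m creep 'ROWS' [OPENING]. ROWS is 1 to 10 rows, parted by semicolons, with the numbers parted by spaces; each row has 6 numbers: dx, dy, dz in normalised numbers (1 is 500 mm), then a rotation vector rx, ry, rz in normalised numbers (1 is 180 degrees); each row shifts and turns the commanded pose from where the row before left it, along the tool's axes as they then stand; what a row does not reach is not made up. A row lasts 1/10 s, in which the tool goes at most 50 mm and 8.59 degrees, less where a joint would pass 70% of its speed; a pose out of reach is approached as far as the arm can. OPENING is the finger opening in mm, set as the command begins (- or left out keeps the last). The fingers move at their own pace and stop on an object; the grip force is fixed at half the most. Time passes only in rows, so rows that do not move let the fingers close. It prints the time, the measured TCP pose, the force, the opening and the grip force at its end. Input that does not fit is refused with a message, and nothing moves.
- bot.get_state(): the state, without advancing time (a new reading comes with each control period).
- bot.capture(name): name is "side" or "top" or "wrist"; returns (picture, depth): 420x560x3 uint8, red, green, blue; 420x560 float32, mm along the optical axis (not along the pixel's ray), 0 where there is no reading.
- bot.calibration(name): a dict with "intrinsics" (3x3 intrinsics, pixels), "world_from_camera" (4x4, takes a point from camera to world coordinates). Camera axes: x right, y up, looking along -z (the intrinsics and any distortion apply to the point x, -y, -z); pixel columns grow to the right and rows downward; lengths in mm; the calibration is good to about 2 mm. A picture is of the moment at which its call begins: read the wrist's pose just before it. calibration takes no time and is no camera call; for the wrist camera it gives the pose at the moment of the call.
- bot.hand_in(): hands the job in; it is judged then, once.
The state is a dict: "time_s": time; "joints": joint angles; "joint_velocities": joint speeds; "effort": joint torques, N m; "position": TCP position; "eef_rot": TCP orientation; "ft_force": force on the tool from outside, world axes, zero at the start; "moment": the same for the moment, N m; "width": finger opening in mm; "grip_force": force on a finger pad.
Only numpy, scipy, OpenCV 4.12 (cv2) and the standard library are available. Lean on these libraries where they do the work, as an engineer would, in place of code of your own. Each camera call takes 0.05 s, during which the arm holds its last target. There are 200 camera calls.

TASK

Fit the new blade to the scroll saw: take it off its wooden rack by the brass grip, slide it in from the saw's open front, upper pin over the upper fork and lower pin under the lower fork, and let it hang by its upper pin in the notches of the upper arm. Then wind the tension wheel clockwise by its red handle: the slack runs out, the lower pin bears up into its notches, and the wheel grows stiffer; stop when it has a firm, set feel, when the handle needs about 13 N to move it where it took about 8 N while the blade was slack. Do not overwind (at 16 N the blade would snap), do not disturb the other things on the bench, and let go.

Things in the scene. Friction and masses are not known exactly. Their poses are not given: they have to be found in the camera images.
- blade: Loose saw blade, 183 mm long, about 80 g: steel strip 7 (x) by 2 mm (y) with a cross pin at each end, pins 6 mm thick, 36 mm long (along y), 135 mm apart. Origin: centre of the upper pin; z up along the blade, teeth to -x. Below the lower pin a brass end 12 x 10 mm reaches 14 mm below that pin's centre. It starts upright, hung by its upper pin in the rack.
- blade_grip (a point): Place to hold the blade: 24 mm above the upper pin's centre in its brass grip, which is 18 mm (x) by 10 mm (y) and reaches from 2 mm below to 34 mm above that pin's centre.
- lower_pin (a point): Centre of the blade's lower pin.
- blade_rack: Fixed wooden rack: a fork of two tines pointing to the rack's -x, 14 mm apart, with notches that hold the blade's upper pin 190 mm above the bench; lips 1 mm above the seated pin's centre. Its post stands 37 mm behind the pin. Origin on the bench straight below the pin. The blade comes out by lifting it 6 mm or more and drawing it 40 mm or more to the rack's -x.
- scroll_saw: Fixed green scroll saw, origin on the bench under the middle of its bed, open front to its own -x. The blade's place is x = -0.150, y = 0. Over the lower fork lies a table, underside 108 and top 116 mm above the bench, from x = -0.225 to -0.075, with a slot 16 mm wide, open to the front, through which the blade strip passes.
- upper_arm: The saw's upper arm; origin on its rear pivot, 280 mm from the notches. Winding the wheel raises its front. The steel fork with the notches is a separate carrier on a coil spring at the arm's nose, which gives way by some 3 mm as the blade comes under tension.
- upper_seat (a point): Where the upper pin's centre lies when the blade hangs in the upper arm's notches; rises as the wheel is wound. Two tines, each 8 mm wide, 14 mm apart, open to the front. The notch lips reach 1 mm above this point, so a pin passes over them with its centre 4 mm or more above it. The arm is solid from 34 mm behind this point.
- lower_seat (a point): Nominal place of the lower pin's centre when it bears up into the inverted notches of the fixed lower arm, 75 mm above the bench; the real fork sits up to 4 mm higher or lower. A pin passes under its lips with its centre 6 mm or more below the seat. At the start the two seats are 17 to 32 mm closer together than the blade's pins.
- wheel_hub (a point): Centre of the tension wheel on its upright axis (110 mm diameter, rim top about 262 mm above the bench). It turns many times; clockwise seen from above tightens, one radian raises the upper seat by 2.5 mm. It stays where it is left.
- tension_wheel: The black tension wheel; origin on its axis, 10 mm below the hub point; the handle lies along its x.
- handle_grip (a point): Middle of the red handle, an upright knob 22 mm thick, 40 mm tall (263 to 303 mm above the bench), 45 mm from the wheel's axis; it spins on its own pin, so a gripper keeping its heading can lead it round. Along its circle it takes about 8 N slack, then steadily more once the lower pin bears: 11.5 to 14.5 N when properly tight; at 16 N the blade snaps.
- bench_brush: Bench brush lying near the front edge, 299 mm long; leave it.
- glue_bottle: White glue bottle, 195 mm tall; leave it.
- try_square: Try square lying flat, 206 x 115 mm; leave it.
- oil_can: Green oil can with a long spout, 152 mm tall; leave it.
- offcut_1: Reddish offcut, 75 mm long; leave it.
- offcut_2: Pale offcut, 92 mm long; leave it.
- chisel_16: Bench chisel, 260 mm long; leave it.

How it is judged (in metres and radians):
On the way:
1. The blade hangs, released, by its upper pin in the upper notches, lower pin below the lower fork (distance between blade and upper_seat below 0.006 m and horizontal distance between lower_pin and lower_seat below 0.01 m and contact force between the fingers and blade below 0.1 N and height (world z) of lower_pin below 0.074 m and contact force between blade and upper_arm below 20 N), for 0.2 s.
At the end, for the whole second after the job is handed in: Upper pin in the upper notches (within 6 mm), lower pin in the lower ones (within 10 mm in plan), the upper pin pressing on the flanks of its notches with 95 to 170 N in all (a blade pull of 67 to 120 N, 11.5 to 14.5 N at the handle), at rest and let go (distance between blade and upper_seat below 0.006 m and horizontal distance between lower_pin and lower_seat below 0.01 m and contact force between blade and upper_arm between 95 and 170 N and linear speed of blade below 0.02 m/s); the robot touches nothing.
It fails at once if The blade is overstrained: more than 205 N on the flanks of the upper notches (16 N at the handle) (contact force between blade and upper_arm above 205 N).
It fails at once if Another thing on the bench is shifted by more than 30 mm (distance of any of bench_brush, glue_bottle, try_square, oil_can, offcut_1, offcut_2, chisel_16 from where it was at the start of the episode above 0.03 m).
It also fails if it takes over 72 s, if anything falls off the work surface, if the arm or the gripper's body presses on something with over 40 N, if the wrist force passes 120 N, or if a joint passes its speed limit or range.

## Working session

There is one attempt and no reset: what is moved stays moved. The work goes in short steps, Python scripts to look and compute and a shell command to move; the robot and the scene stay as the last step left them, time stands still between calls to the robot, and variables do not carry over. Pictures are saved under pics/ and viewed, at most 13 in all, crops included, and the job is handed in when it is done.

```bash
ls; mkdir -p pics
python3 - <<'E'
from cell import bot
import cv2,numpy as np
for n in ("top","side"):
    p,d=bot.capture(n); cv2.imwrite(f"pics/{n}0.png",p[:,:,::-1]); np.save(f"pics/{n}0.npy",d)
    c=bot.calibration(n); print(n,c)
s=bot.get_state(); print(s)
E
```

```text
pics
top {'intrinsics': array([[387.2956    ,   0.        , 275.2794615 ],
       [  0.        , 387.2956    , 210.33698008],
       [  0.        ,   0.        ,   1.        ]]), 'world_from_camera': array([[-2.87772350e-03,  9.97321174e-01, -7.30903213e-02,
         4.29246966e+02],
       [-9.99821797e-01, -1.50585045e-03,  1.88177329e-02,
        -6.31048101e+01],
       [ 1.86572604e-02,  7.31314486e-02,  9.97147781e-01,
         1.36262138e+03],
       [ 0.00000000e+00,  0.00000000e+00,  0.00000000e+00,
         1.00000000e+00]])}
side {'intrinsics': array([[399.89630949,   0.        , 282.71855427],
       [  0.        , 399.89630949, 213.00470964],
       [  0.        ,   0.        ,   1.        ]]), 'world_from_camera': array([[ 9.41579428e-01,  1.52119093e-01, -3.00479554e-01,
         1.53982326e+02],
       [-3.36127224e-01,  4.80433942e-01, -8.10062786e-01,
        -1.04768854e+03],
       [ 2.11345605e-02,  8.63737813e-01,  5.03498085e-01,
         7.88441154e+02],
       [ 0.00000000e+00,  0.00000000e+00,  0.00000000e+00,
         1.00000000e+00]])}
{'time_s': 0.1, 'joints': array([ 5.28208956e+01,  9.10761270e+00,  9.15658903e+01, -7.79401256e-05,
        7.94222545e+01, -1.20387330e+01]), 'joint_velocities': array([ 0.01534091, -0.10357411, -0.17281963,  0.07809363,  0.06748382,
       -0.10438208]), 'effort': array([-3.99975388e-04, -3.86506605e+01, -3.22959960e+01,  7.03855581e-02,
        3.39292665e-02, -5.43252781e-05]), 'position': array([243.96623705, 520.06503958, 221.72320337]), 'eef_rot': array([[-9.05269608e-01,  4.24836343e-01, -1.00890545e-03],
       [ 4.24837399e-01,  9.05268694e-01, -1.33240368e-03],
       [ 3.47277015e-04, -1.63480532e-03, -9.99998603e-01]]), 'ft_force': array([-0.11820142, -0.55359483,  0.15323041]), 'moment': array([ 0.00536654, -0.05669295, -0.01807458]), 'grip_force': 0.0, 'width': 91.77736873091791}
```

View pics/top0.png

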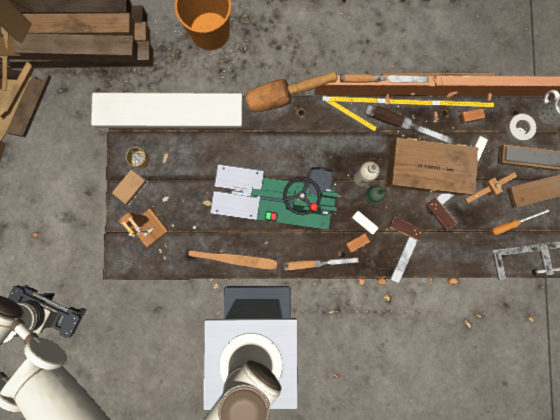

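View pics/side0.png

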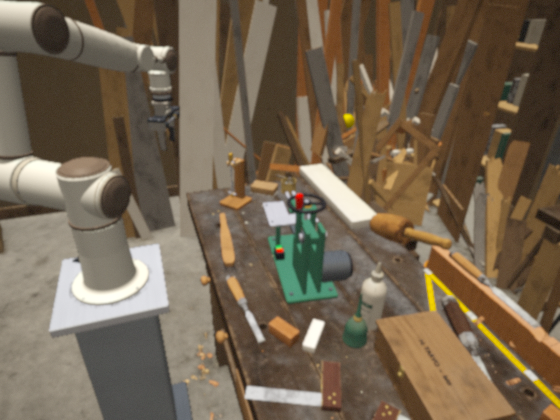

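The top view shows the rack at about (142,227) and the saw at (205–340, 165–228), with its front to the left (+y), the red handle at (314,206) and the hub at (303,196). The side view confirms the layout. Next I'll convert these pixels to positions.

```bash
cat > h.py <<'E'
from cell import bot
import numpy as np,cv2
def pts(c,d):
    K=c["intrinsics"];T=c["world_from_camera"]
    v,u=np.mgrid[:d.shape[0],:d.shape[1]]
    P=np.stack([(u-K[0,2])/K[0,0]*d,-(v-K[1,2])/K[1,1]*d,-d],-1)
    return P@T[:3,:3].T+T[:3,3]
def shot(n,name):
    c=bot.calibration(n);p,d=bot.capture(n)
    cv2.imwrite(f"pics/{name}.png",p[:,:,::-1]);W=pts(c,d);W[d==0]=np.nan;np.save(f"pics/{name}.npy",W);return p,W
E
python3 - <<'E'
from h import *
np.set_printoptions(precision=0,suppress=True,linewidth=200)
d=np.load("pics/top0.npy");W=pts(bot.calibration("top"),d);p=cv2.imread("pics/top0.png")
def rep(nm,sl,m):
    q=W[sl][m&(d[sl]>0)]; print(nm,len(q),np.median(q,0),q.min(0),q.max(0))
    return q
sl=np.s_[195:260,105:185]
z=W[sl][...,2]
rep("rack z>150",sl,z>150)
q=W[sl][z>150];print(q[np.argsort(-q[:,2])][:40])
sl=np.s_[150:240,200:350];b=p[sl].astype(int);z=W[sl][...,2]
rep("red",sl,(b[...,2]>150)&(b[...,1]<80)&(z>240))
rep("wheel",sl,(z>245)&(z<280))
q=rep("table",sl,(z>108)&(z<124))
print(cv2.minAreaRect(q[:,:2].astype(np.float32)))
sl2=z>100
big=(b[...,2]>150)&(b[...,1]<80);ys,xs=np.nonzero(big)
for y,x in zip(ys,xs):print(x+200,y+150,W[y+150,x+200],end=';')
E
```

```text
rack z>150 264 [478. 352. 185.] [439. 322. 151.] [510. 388. 228.]
[[ 429.  -63. 1363.]
 [ 429.  -63. 1363.]
 [ 429.  -63. 1363.]
 [ 429.  -63. 1363.]
 [ 429.  -63. 1363.]
 [ 429.  -63. 1363.]
 [ 429.  -63. 1363.]
 [ 429.  -63. 1363.]
 [ 429.  -63. 1363.]
 [ 429.  -63. 1363.]
 [ 429.  -63. 1363.]
 [ 429.  -63. 1363.]
 [ 429.  -63. 1363.]
 [ 429.  -63. 1363.]
 [ 429.  -63. 1363.]
 [ 429.  -63. 1363.]
 [ 429.  -63. 1363.]
 [ 429.  -63. 1363.]
 [ 429.  -63. 1363.]
 [ 429.  -63. 1363.]
 [ 429.  -63. 1363.]
 [ 429.  -63. 1363.]
 [ 429.  -63. 1363.]
 [ 429.  -63. 1363.]
 [ 429.  -63. 1363.]
 [ 447.  335.  228.]
 [ 459.  344.  227.]
 [ 456.  344.  227.]
 [ 453.  339.  225.]
 [ 456.  339.  224.]
 [ 459.  337.  224.]
 [ 447.  339.  224.]
 [ 453.  342.  224.]
 [ 450.  334.  224.]
 [ 444.  336.  224.]
 [ 459.  343.  224.]
 [ 450.  337.  223.]
 [ 450.  340.  223.]
 [ 456.  343.  223.]
 [ 453.  337.  223.]]
red 33 [ 519. -187.  301.] [ 508. -196.  291.] [ 528. -179.  306.]
wheel 663 [ 554. -159.  260.] [ 499. -215.  245.] [ 607. -106.  267.]
table 2341 [597.  24. 116.] [ 493. -270.  108.] [669. 12
[... 663 characters left out ...]
  302.];310 207 [ 516. -179.  301.];311 207 [ 516. -182.  302.];316 207 [ 516. -196.  299.];310 208 [ 514. -180.  291.];311 208 [ 513. -182.  302.];315 208 [ 513. -192.  304.];316 208 [ 513. -195.  305.];311 209 [ 511. -182.  299.];312 209 [ 511. -185.  299.];313 209 [ 510. -187.  303.];314 209 [ 511. -190.  298.];315 209 [ 511. -193.  302.];313 210 [ 508. -187.  300.];314 210 [ 508. -191.  295.];272 213 [516. -77.  53.];273 213 [516. -80.  49.];274 213 [516. -83.  53.];275 213 [516. -87.  53.];271 216 [506. -73.  51.];271 217 [503. -73.  51.];275 217 [502. -87.  56.];271 218 [499. -73.  51.];275 218 [499. -87.  52.];272 219 [496. -77.  56.];273 219 [496. -80.  54.];274 219 [496. -83.  54.];
```

Run:
```python
from h import *
np.set_printoptions(precision=3,suppress=True,linewidth=200)
s=bot.get_state();c=bot.calibration("wrist");R=s["eef_rot"];T=c["world_from_camera"]
print("cam in tool",R.T@(T[:3,3]-s["position"]),R.T@T[:3,:3],c["intrinsics"])
d=np.load("pics/top0.npy");W=pts(bot.calibration("top"),d)
z=W[...,2].copy();z[:,270:]=0;z[:,:200]=0;z[:160]=0;z[230:]=0
m=((z>111)&(z<121)).astype(np.uint8)
n,l,st,_=cv2.connectedComponentsWithStats(m);k=1+st[1:,4].argmax()
print(st[k],cv2.minAreaRect(W[l==k][:,:2].astype(np.float32)),W[l==k].mean(0))
m=(W[150:240,200:350,2]>130);q=W[150:240,200:350][m];q=q[q[:,2]<245]
print(cv2.minAreaRect(q[:,:2].astype(np.float32)))
```

```text
cam in tool [  67.127   -1.291 -163.131] [[ 0.     0.971  0.24 ]
 [ 1.    -0.    -0.   ]
 [-0.     0.24  -0.971]] [[292.873   0.    274.931]
 [  0.    292.873 205.432]
 [  0.      0.      1.   ]]
[211 192  49  28 969] ((539.7818603515625, 43.08358383178711), (149.57373046875, 75.95926666259766), 81.927734375) [537.3    43.033 115.867]
((550.0030517578125, -110.60015869140625), (317.64117431640625, 73.5400161743164), 86.28333282470703)
```

The rows are not in the units I measure in: shifts go in shares of 500 mm and turns go in shares of 180 degrees. I convert before sending: -30 mm / 500 = -0.06, -20 mm / 500 = -0.04.

```bash
python3 -m creep '-0.06 -0.016 -0.04 0 0 0;-0.06 -0.016 -0.04 0 0 0;-0.06 -0.016 -0.04 0 0 0;-0.06 -0.016 -0.04 0 0 0;-0.06 -0.016 -0.04 0 0 0;-0.06 -0.016 -0.04 0 0 0;-0.06 -0.016 -0.04 0 0 0;0 0 0 0 0 0'
python3 - <<'E'
from h import *
shot("wrist","w1")
E
```

```text
time_s: 0.9
position: [413.8, 378.9, 365.2]
eef_rot: [[-0.903, 0.429, 0.005], [0.429, 0.903, 0.001], [-0.004, 0.003, -1.0]]
ft_force: [-0.1, -0.3, 0.0]
width: 92.0
grip_force: 0.0
```

View pics/w1.png

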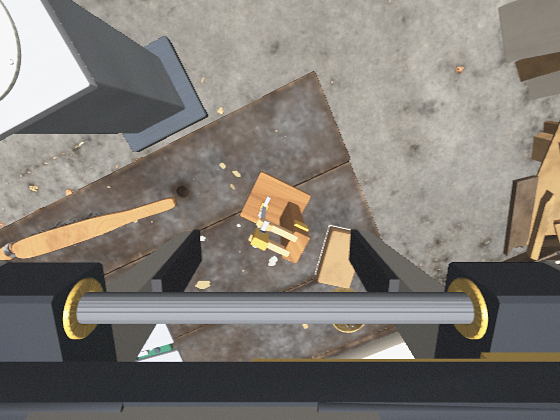

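The wrist view shows the rack's square base at (240–310, 170–262). The blade's brass grip is around (262,242) and the tines are around (275,228). I'll enlarge that region.

Run:
```python
import cv2
p=cv2.imread("pics/w1.png")[180:265,235:320];cv2.imwrite("pics/w1c.png",cv2.resize(p,None,fx=7,fy=7,interpolation=cv2.INTER_CUBIC))
```

```text
(no output)
```

View pics/w1c.png

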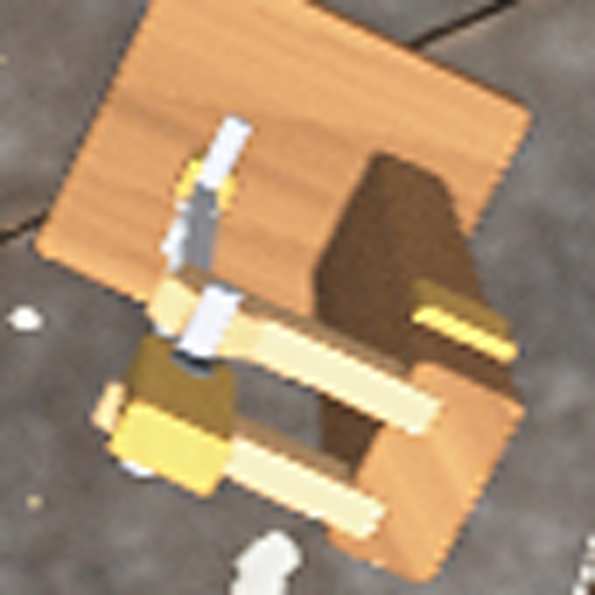

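```bash
cat >> h.py <<'E'
def ray(c,u,v,z):
    K=c["intrinsics"];T=c["world_from_camera"]
    r=T[:3,:3]@np.array([(u-K[0,2])/K[0,0],-(v-K[1,2])/K[1,1],-1]);o=T[:3,3]
    return o+r*(z-o[2])/r[2]
E
python3 - <<'E'
from h import *
np.set_printoptions(precision=1,suppress=True,linewidth=200)
c=bot.calibration("wrist");s=bot.get_state();R=s["eef_rot"]
C=[ray(c,235+x/7,180+y/7,224) for x,y in [(137,402),(232,440),(208,495),(110,452)]]
print(np.array(C),np.mean(C,0)); d=C[0]-C[1]+C[3]-C[2]; print("len",np.linalg.norm(d)/2,"ang rack -x",np.degrees(np.arctan2(d[1],d[0])))
A=ray(c,235+440/7,180+405/7,192);B=ray(c,235+250/7,180+330/7,192);d=B-A;print("tine",d,np.degrees(np.arctan2(d[1],d[0])))
A=ray(c,235+385/7,180+508/7,192);B=ray(c,235+230/7,180+440/7,192);d=B-A;print("tine",d,np.degrees(np.arctan2(d[1],d[0])))
A=ray(c,235+38/7,180+245/7,0);B=ray(c,235+160/7,180+0/7,0);d=B-A;print("base edge",d,np.degrees(np.arctan2(d[1],d[0])))
A=ray(c,235+320/7,180+0/7,0);B=ray(c,235+525/7,180+110/7,0);d=A-B;print("base edge",d,np.degrees(np.arctan2(d[1],d[0])))
print("tool y ang",np.degrees(np.arctan2(R[1,1],R[0,1])), s["position"],s["joints"])
W=np.load("pics/w1.npy");print(W[242:247,257:263].reshape(-1,3))
E
```

```text
[[441.8 340.1 224. ]
 [453.8 350.8 224. ]
 [460.5 343.3 224. ]
 [447.4 332.6 224. ]] [450.9 341.7 224. ]
len 16.539770281779496 ang rack -x -139.53655640186585
tine [-26.3 -23.8   0. ] -137.85030541635962
tine [-23.  -19.1   0. ] -140.40402409502212
base edge [-45.3  58.4   0. ] 127.79497513058327
base edge [-49.4 -36.3   0. ] -143.65774872060393
tool y ang 64.69535303697889 [412.  379.9 363.5] [ 30.3   3.8  81.5   0.   94.6 -34.4]
[[450.4 338.8 224.2]
 [450.3 340.1 225.8]
 [451.4 340.7 223.9]
 [451.4 342.  225.4]
 [452.1 342.9 224.9]
 [452.8 343.7 224. ]
 [450.8 338.7 226.2]
 [451.5 339.5 225.5]
 [452.1 340.4 225. ]
 [452.6 341.4 224.9]
 [453.2 342.3 224.6]
 [453.3 343.6 225.7]
 [452.  338.1 225.8]
 [452.9 338.8 224.5]
 [453.4 339.8 224.5]
 [453.5 341.  225.5]
 [454.2 341.8 224.7]
 [454.6 342.9 225. ]
 [453.4 337.3 224.7]
 [453.7 338.4 225.1]
 [454.3 339.3 224.8]
 [454.6 340.5 225.4]
 [455.2 341.4 225.1]
 [455.7 342.3 224.8]
 [454.1 337.  225.7]
 [454.7 337.9 225.3]
 [455.8 338.6 223.7]
 [455.8 339.9 225. ]
 [456.7 340.6 223.8]
 [457.  341.7 224.2]]
```

Run:
```python
from h import *
np.set_printoptions(precision=1,suppress=True,linewidth=200)
d=np.load("pics/top0.npy");W=pts(bot.calibration("top"),d)
z=W[...,2].copy();z[:,268:]=0;z[:,205:]=z[:,205:];z[:,:205]=0;z[:155]=0;z[230:]=0
m=((z>110)&(z<122)).astype(np.uint8)
q=W[m>0];print(len(q),cv2.minAreaRect(cv2.convexHull(q[:,:2].astype(np.float32))),q.min(0),q.max(0))
# slot & wheel
sl=np.s_[150:240,200:350];Z=W[sl][...,2]
w=W[sl][(Z>250)&(Z<272)];w=w[(w[:,1]<-90)]
r=cv2.minEnclosingCircle(w[:,:2].astype(np.float32));print("wheel",r)
a=W[sl][(Z>160)&(Z<245)];a=a[a[:,1]>-100];print("arm",a[np.argsort(-a[:,1])][:25])
p=cv2.imread("pics/top0.png")[160:225,205:285];cv2.imwrite("pics/t0c.png",cv2.resize(p,None,fx=9,fy=9,interpolation=cv2.INTER_CUBIC))
```

```text
1916 ((581.4521484375, 36.99672317504883), (149.80116271972656, 159.7289581298828), 81.73373413085938) [492.8 -47.1 110. ] [669.  120.7 121.9]
wheel ((552.7800903320312, -160.7029571533203), 55.03937911987305)
arm [[575.3  46.9 182.8]
 [571.7  46.6 186.5]
 [568.6  46.5 187. ]
 [593.7  43.9 183.5]
 [590.5  43.8 184. ]
 [596.5  43.7 185.3]
 [568.6  43.5 186.6]
 [571.4  43.2 189.4]
 [574.4  43.2 190. ]
 [567.   41.5 174.5]
 [590.3  40.6 185.7]
 [571.9  40.6 184.8]
 [593.3  40.6 186.2]
 [596.3  40.6 186.6]
 [574.8  40.5 186.2]
 [568.6  40.4 187. ]
 [588.6  38.4 175.5]
 [566.4  38.  179.2]
 [572.4  37.9 181. ]
 [593.7  37.8 183.1]
 [596.5  37.6 185.3]
 [568.7  37.4 186.5]
 [589.8  37.3 188.8]
 [588.5  35.3 176.2]
 [566.   34.6 183.1]]
```

View pics/t0c.png

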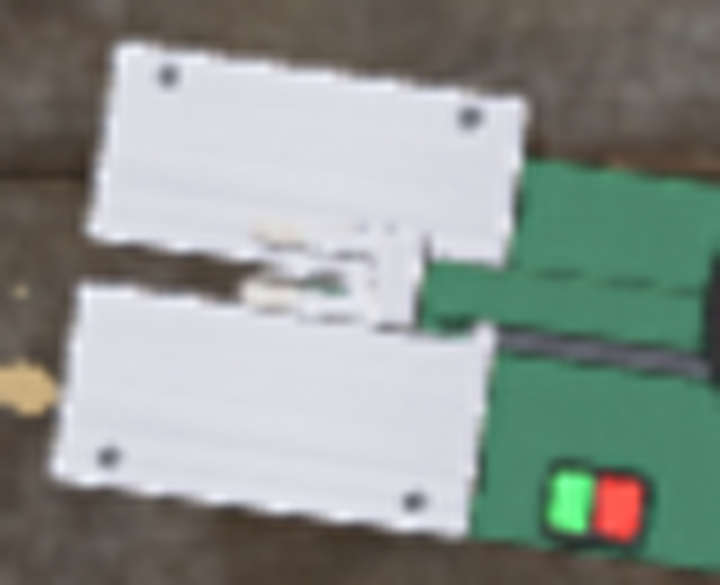

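The table corners are at crop (120,42), (525,97), (470,537), (50,480). The fork tines tip near crop (250–270, 235/290). The table centre and the hub agree: the saw's front direction is 81.7°, the seat is about (581.5, 37.1), and the upper seat z is about 185. Now I'll turn the tool for the rack.

Converted, -8 degrees / 180 = -0.0444.

```bash
python3 -m creep '0 0 0 0 0 -0.0444;0 0 0 0 0 -0.0444;0 0 0 0 0 -0.0444;0 0 0 0 0 -0.0444;0 0 0 0 0 -0.0444;0 0 0 0 0 -0.0444;0 0 0 0 0 -0.0444;0 0 0 0 0 -0.0444;0 0 0 0 0 0' 40
cat >> h.py <<'E'
def delta(x,y,z):
    s=bot.get_state();R=s["eef_rot"];d=np.array([x,y,z])-s["position"]
    print("tool d",np.round(R.T@d,1),"yang",round(np.degrees(np.arctan2(R[1,1],R[0,1])),2),"zax",np.round(R[:,2],4),"pos",np.round(s["position"],1),"F",np.round(s["ft_force"],1),"t",s["time_s"],"j",np.round(s["joints"],1))
E
python3 - <<'E'
from h import *
np.set_printoptions(precision=1,suppress=True,linewidth=200)
p,W=shot("wrist","w2")
delta(451.5,340.5,280)
m=(W[...,2]>217)&(W[...,2]<232)&(abs(W[...,0]-451)<20)&(abs(W[...,1]-341)<20)
q=W[m];print(len(q),cv2.minAreaRect(q[:,:2].astype(np.float32)),q.mean(0))
v,u=np.nonzero(m);print(u.min(),u.max(),v.min(),v.max())
E
```

```text
time_s: 1.85
position: [409.3, 381.2, 361.1]
eef_rot: [[-0.778, -0.629, -0.002], [-0.629, 0.778, -0.001], [0.002, 0.001, -1.0]]
ft_force: [0.1, -0.5, -0.0]
width: 39.7
grip_force: 0.0
tool d [ -7.5 -58.   81.3] yang 128.76 zax [-0. -0. -1.] pos [409.5 381.1 361.3] F [-0.5  0.2 -1. ] t 1.9 j [ 30.6   3.8  81.7   0.   94.6 -98.2]
181 ((452.76025390625, 339.2935485839844), (17.421436309814453, 10.031444549560547), 37.44264221191406) [451.9 339.4 224.2]
214 224 198 215
```

Converted, 20 mm / 500 = 0.04, -15 mm / 500 = -0.03.

```bash
python3 -m creep '-0.004 -0.03 0.04 0 0 0;-0.004 -0.03 0.04 0 0 0;-0.004 -0.03 0.04 0 0 0;-0.003 -0.028 0.04 0 0 0;0 0 0 0 0 0'
python3 - <<'E'
from h import *
np.set_printoptions(precision=1,suppress=True,linewidth=200)
p,W=shot("wrist","w3")
delta(452.3,339.7,203)
m=(W[...,2]>217)&(W[...,2]<232)&(abs(W[...,0]-451)<20)&(abs(W[...,1]-341)<20)
q=W[m];print(len(q),cv2.minAreaRect(q[:,:2].astype(np.float32)),q.mean(0))
E
```

```text
time_s: 2.4
position: [452.1, 338.0, 278.6]
eef_rot: [[-0.781, -0.624, -0.006], [-0.624, 0.781, -0.003], [0.007, 0.002, -1.0]]
ft_force: [0.1, 0.7, -0.1]
width: 39.9
grip_force: 0.0
tool d [-0.7  0.5 77.8] yang 128.69 zax [-0. -0. -1.] pos [452.4 339.  280.8] F [ 1.2 -0.3 -0.4] t 2.45 j [  24.6    5.9   88.4    0.    85.9 -104.1]
302 ((452.913330078125, 339.085205078125), (17.66108512878418, 9.416216850280762), 38.674713134765625) [452.3 338.6 224.4]
```

View pics/w3.png

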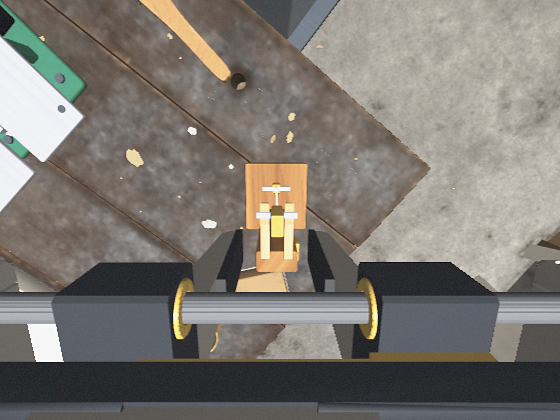

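The tool is well aligned: the grip at (277,228) is centred between the fingers and the rack is square to the picture. I'll go down and grip.

Converted, 20 mm / 500 = 0.04, 14 mm / 500 = 0.028.

```bash
python3 -m creep '0 0 0.04 0 0 0;0 0 0.04 0 0 0;0 0 0.04 0 0 0;0 0 0.028 0 0 0;0 0 0.006 0 0 0;0 0 0 0 0 0'; python3 -c "
from h import *
delta(452.6,339.1,203)"; python3 -m creep '0 0 0 0 0 0;0 0 0 0 0 0;0 0 0 0 0 0;0 0 0 0 0 0' 4;python3 -c "
from h import *
delta(452.6,339.1,203)"
```

```text
time_s: 3.05
position: [453.4, 339.8, 206.1]
eef_rot: [[-0.779, -0.627, 0.0], [-0.627, 0.779, 0.0], [-0.0, 0.0, -1.0]]
ft_force: [-0.4, -0.1, -1.2]
width: 40.0
grip_force: 0.0
tool d [ 1.  -0.1  3.1] yang 128.86 zax [ 3.e-04  3.e-04 -1.e+00] pos [453.4 339.8 206.1] F [-0.4 -0.1 -1.2] t 3.05 j [  24.6    8.5   94.     0.    77.4 -104.2]
time_s: 3.45
position: [453.7, 339.5, 206.1]
eef_rot: [[-0.779, -0.627, 0.001], [-0.627, 0.779, 0.0], [-0.001, -0.0, -1.0]]
ft_force: [-0.5, 0.7, 0.4]
width: 10.0
grip_force: 0.5
tool d [1.1 0.4 3.1] yang 128.85 zax [ 7.e-04  5.e-04 -1.e+00] pos [453.7 339.5 206.1] F [-0.5  0.7  0.4] t 3.45 j [  24.6    8.5   94.     0.    77.4 -104.3]
```

Converted, -9 mm / 500 = -0.018, -6 mm / 500 = -0.012.

```bash
python3 -m creep '0 0 0 0 0 0;0 0 0 0 0 0;0 0 -0.012 0 0 0;0 0 -0.018 0 0 0;0 0 0 0 0 0' 4;  python3 -m creep '0.04 0 0 0 0 0;0.06 0 -0.01 0 0 0;0.06 0 -0.06 0 0 0;0.02 0 -0.08 0 0 0;0 0 -0.04 0 0 0;0 0 0 0 0 0;0 0 0 0 0 0'; python3 -c "
from h import *
p,W=shot('side','s1')
delta(581.5,37.2,0)"
```

```text
time_s: 3.95
position: [454.2, 339.7, 222.4]
eef_rot: [[-0.779, -0.627, 0.002], [-0.627, 0.779, 0.001], [-0.003, -0.001, -1.0]]
ft_force: [0.1, 0.1, -0.1]
width: 9.6
grip_force: 30.0
time_s: 4.65
position: [383.3, 282.9, 314.9]
eef_rot: [[-0.779, -0.627, -0.0], [-0.627, 0.779, -0.0], [0.0, 0.0, -1.0]]
ft_force: [0.1, 0.8, -1.6]
width: 9.6
grip_force: 30.0
tool d [  -1.4 -316.   313.7] yang 128.86 zax [-2.3e-03 -9.0e-04 -1.0e+00] pos [382.9 282.7 313.9] F [-0.   0.4 -1.2] t 4.7 j [  21.8   -8.5   99.     0.    89.7 -107. ]
```

Converted, 8.5 degrees / 180 = 0.0472.

```bash
python3 -m creep '0 0 0 0 0 0.0472;0 0 0 0 0 0.0472;0 0 0 0 0 0.0472;0 0 0 0 0 0.0472;0 0 0 0 0 0.0472;0 0 0 0 0 0.0472;0 0 0 0 0 0.0472;0 0 0 0 0 0.0472';python3 -m creep '0 0 0 0 0 0.0472;0 0 0 0 0 0.0472;0 0 0 0 0 0.0472;0 0 0 0 0 0.0472;0 0 0 0 0 0.0472;0 0 0 0 0 0.0472;0 0 0 0 0 0.0472;0 0 0 0 0 0.0472;0 0 0 0 0 0' >/dev/null;  python3 -c "
from h import *
delta(597.3,146,300)"
```

```text
time_s: 5.5
position: [382.6, 282.6, 313.0]
eef_rot: [[-0.87, 0.492, -0.004], [0.492, 0.87, -0.002], [0.003, -0.003, -1.0]]
ft_force: [-0.1, 0.4, -0.9]
width: 9.9
grip_force: 30.0
tool d [-108.8  230.    12.7] yang -7.16 zax [-0.0037 -0.0015 -1.    ] pos [382.7 282.6 313.3] F [ 0.1  0.  -1. ] t 6.4 j [21.9 -8.5 99.  -0.  89.8 29. ]
```

Converted, 38 mm / 500 = 0.076, -18 mm / 500 = -0.036, 1.1 degrees / 180 = 0.0061.

```bash
python3 -m creep '0 0 0 0 0 0.0061;-0.036 0.076 0 0 0 0;-0.036 0.076 0 0 0 0;-0.036 0.076 0 0 0 0;-0.036 0.076 0 0 0 0;-0.036 0.076 0 0 0 0;-0.036 0.076 0 0 0 0;0 0 0 0 0 0;0 0 0 0 0 0';python3 -c "
from h import *
p,W=shot('wrist','w4');shot('side','s2')
delta(597.3,146,210.5)"
```

```text
time_s: 7.3
position: [593.5, 142.8, 314.2]
eef_rot: [[0.143, 0.99, -0.003], [0.99, -0.143, 0.0], [-0.0, -0.003, -1.0]]
ft_force: [-0.9, -0.2, -2.0]
width: 9.6
grip_force: 30.0
tool d [  2.6   4.3 104.8] yang -8.15 zax [-9.e-04  3.e-04 -1.e+00] pos [592.8 144.  315.3] F [ 0.4  0.3 -0.9] t 7.4 j [ 2.3 11.8 78.   0.  90.2 10.5]
```

View pics/w4.png

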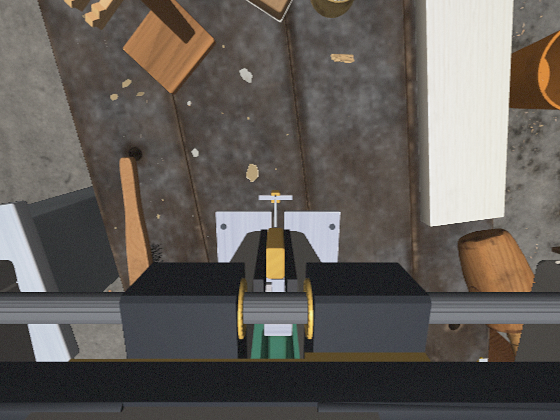

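The lower pin is at (275,198) and the strip looks nearly vertical. The table front corners are at (216,212), (271,212), (284,212) and (340,212). I'll check the alignment numerically.

Run:
```python
from h import *
np.set_printoptions(precision=1,suppress=True,linewidth=200)
c=bot.calibration("wrist");s=bot.get_state();R=s["eef_rot"];p0=s["position"]
f=np.array([np.cos(np.radians(81.74)),np.sin(np.radians(81.74)),0]);l=np.array([f[1],-f[0],0]) # l = saw y
S=np.array([581.5,37.2,0])
def saw(P): P=P-S; return np.array([P@f,P@l])
print("tcp ahead/lat",saw(p0))
print("lower pin",saw(ray(c,275.5,198,p0[2]-151)), "grip top",saw(ray(c,276,252,p0[2]+18)))
for u in (216.5,271,284.5,340): print(saw(ray(c,u,212,116)))
W=np.load("pics/w4.npy")
for a in (196,197,198,199): print(a,W[a,260:294:3,2])
W=pts(bot.calibration("top"),np.load("pics/top0.npy"));q=W[150:240,200:350].reshape(-1,3);q=q[(q[:,2]>160)&(q[:,2]<240)]
a=(q-S)@f;b=(q-S)@l;m=(a>-60)&(a<14)&(abs(b)<18)
for i in np.argsort(-a[m]): print("%.0f,%.0f:%.0f"%(a[m][i],b[m][i],q[m][i,2]),end="; ")
```

```text
tcp ahead/lat [107.3  -4.1]
lower pin [104.  -4.] grip top [111.8  -4. ]
[ 74.9 -79.4]
[75.  -9.6]
[75.1  7.7]
[75.3 78.8]
196 [166.7 166.9 166.9 167.  166.6 174.1 166.8 167.1 167.  165.6 166.2   0.6]
197 [166.6 165.7 167.2 166.5 166.4 186.7 166.6 167.5 167.  167.1 166.1  -0.3]
198 [166.9 167.1 167.  167.7 167.8 191.5 168.  166.3 167.8 166.5 167.3   1.2]
199 [167.7 166.2 165.5 165.9 166.9 197.4 166.6 166.7 166.7 165.7 165.6   0.4]
9,-8:183; 9,14:185; 8,11:184; 8,-11:186; 8,8:184; 7,-14:187; 5,14:187; 5,11:186; 5,-8:190; 5,8:186; 5,-11:189; 4,-14:187; 3,15:185; 2,12:183; 2,-7:186; 2,7:176; 2,-15:174; 2,-10:185; 1,-13:187; 1,8:189; -1,-9:181; -1,7:176; -1,-15:179; -1,12:190; -2,9:188; -2,-13:186; -4,-9:185; -4,7:179; -4,12:190; -5,9:187; -5,-15:183; -5,-13:192; -7,13:187; -7,10:186; -8,-14:182; -8,-12:187; -8,7:186; -10,13:185; -10,-8:184; -10,11:183; -10,8:181; -11,-12:188; -11,-15:188; -13,14:185; -13,-8:184; -13,11:182; -13,-11:183; -14,8:184; -14,-14:187; -16,15:182; -16,-7:184; -16,12:183; -16,-10:184; -17,8:184; -17,-13:183; -19,15:186; -19,12:184; -19,-15:172; -19,7:175; -20,-10
[... 573 characters left out ...]
1,14:188; -41,-8:190; -41,-10:186; -41,11:190; -42,-14:191; -42,8:194; -42,-16:186; -42,5:188; -43,1:195; -43,-1:193; -44,-4:193; -44,-7:190; -44,14:193; -45,-10:190; -45,11:193; -45,8:194; -45,-16:186; -45,-13:194; -45,6:189; -46,3:190; -46,-1:193; -47,-4:192; -47,15:189; -47,-7:195; -48,11:195; -48,-10:193; -48,9:189; -48,-13:189; -48,6:187; -48,-16:189; -49,2:194; -49,-0:193; -50,-3:192; -50,-6:186; -50,-9:186; -50,-11:181; -50,12:190; -51,10:186; -51,-14:182; -51,7:185; -52,3:189; -52,0:191; -53,-2:188; -53,-5:186; -53,-8:186; -54,8:184; -55,4:191; -55,1:190; -56,-2:191; -56,-5:191; -56,-10:179; -57,-9:192; -57,8:188; -58,4:194; -58,1:192; -59,-2:191; -59,-5:193; -59,-8:187; -60,-10:180;
```

Converted, 25 mm / 500 = 0.05, 3.6 mm / 500 = 0.0072, -0.1 degrees / 180 = -0.0006.

```bash
python3 -m creep '0 0.0072 0 0 0 -0.0006;0 0 0.05 0 0 0;0 0 0.05 0 0 0;0 0 0.05 0 0 0;0 0 0.04 0 0 0;0 0 0.018 0 0 0;0 0 0 0 0 0;0 0 0 0 0 0';python3 -c "
from h import *
shot('side','s3')
delta(581.0,37.3,210.5)"
```

```text
time_s: 8.2
position: [597.6, 143.2, 212.9]
eef_rot: [[0.141, 0.99, 0.002], [0.99, -0.141, 0.0], [0.0, 0.002, -1.0]]
ft_force: [-1.2, -1.2, -0.5]
width: 10.1
grip_force: 30.0
tool d [-107.1   -1.8    2.8] yang -8.11 zax [ 2.8e-03  1.0e-04 -1.0e+00] pos [597.9 143.1 213.4] F [ 0.2 -0.  -0.8] t 8.25 j [ 2.2 15.1 85.5 -0.  79.2 10.3]
```

Converted, -20 mm / 500 = -0.04, 2.5 mm / 500 = 0.005, 0.1 degrees / 180 = 0.0006.

```bash
python3 -m creep '0 -0.003 0.005 0 0 0.0006;-0.04 0 0 0 0 0;-0.04 0 0 0 0 0;-0.04 0 0 0 0 0;-0.04 0 0 0 0 0;0 0 0 0 0 0';python3 -c "
from h import *
delta(581.0,37.3,210.5)
p,W=shot('side','s4');cv2.imwrite('pics/s4c.png',cv2.resize(p[160:310,240:370,::-1],None,fx=4,fy=4,interpolation=cv2.INTER_CUBIC))"
```

```text
time_s: 8.85
position: [584.4, 61.9, 209.9]
eef_rot: [[0.146, 0.989, 0.001], [0.989, -0.146, -0.001], [-0.001, 0.001, -1.0]]
ft_force: [0.6, 0.7, -0.5]
width: 9.8
grip_force: 30.0
tool d [-24.9   0.2  -0.6] yang -8.38 zax [ 1.3e-03 -8.0e-04 -1.0e+00] pos [584.4  61.9 209.9] F [ 0.6  0.7 -0.5] t 8.85 j [-5.7 11.4 90.3 -0.  78.2  2.7]
```

View pics/s4c.png

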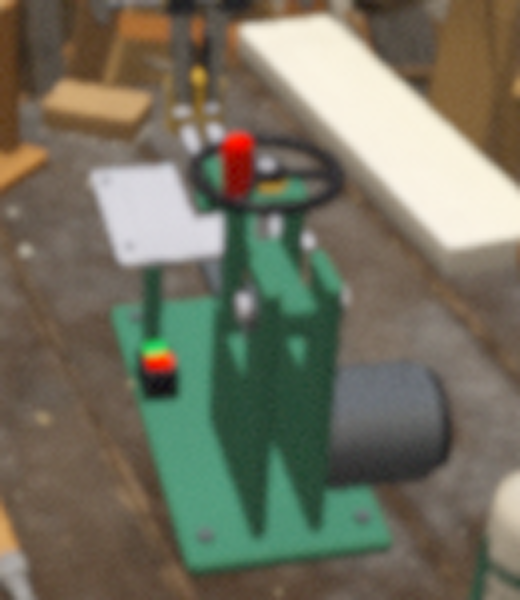

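The side view shows the grip and pin (crop 195,100) just short of the fork tips, clear of everything, with negligible force. I'll slide it in the rest of the way.

Converted, -10 mm / 500 = -0.02, -5 mm / 500 = -0.01.

```bash
python3 -m creep '-0.02 0 0 0 0 0;-0.02 0 0 0 0 0;-0.01 0 0 0 0 0;0 0 0 0 0 0';python3 -c "
from h import *
delta(581.0,37.3,210.5)"; python3 -m creep '0 0 0.006 0 0 0;0 0 0.004 0 0 0;0 0 0.002 0 0 0;0 0 0 0 0 0';python3 -c "
from h import *
delta(581.0,37.3,210.5)"
```

```text
time_s: 9.3
position: [580.6, 38.5, 209.1]
eef_rot: [[0.144, 0.99, -0.0], [0.99, -0.144, -0.0], [-0.0, 0.0, -1.0]]
ft_force: [-1.4, 0.8, -0.7]
width: 9.8
grip_force: 30.0
tool d [-1.1  0.6 -1.4] yang -8.28 zax [-0.e+00 -1.e-04 -1.e+00] pos [580.6  38.5 209.1] F [-1.4  0.8 -0.7] t 9.3 j [-8.1 10.7 91.3 -0.  78.1  0.2]
time_s: 9.7
position: [580.8, 39.8, 203.9]
eef_rot: [[0.143, 0.99, 0.001], [0.99, -0.143, 0.001], [0.001, 0.001, -1.0]]
ft_force: [-0.3, 1.9, 2.9]
width: 9.9
grip_force: 30.0
tool d [-2.4  0.5 -6.6] yang -8.21 zax [ 7.e-04  6.e-04 -1.e+00] pos [580.8  39.8 203.9] F [-0.3  1.9  2.9] t 9.7 j [-8.  10.9 91.6  0.  77.5  0.2]
```

Contact pushes toward the front, so the pin is on the rear flank of the V. I'll ease forward and lower further.

Converted, 2.5 mm / 500 = 0.005, 1 mm / 500 = 0.002.

```bash
python3 -m creep '0.005 0 0 0 0 0;0 0 0.002 0 0 0;0 0 0.002 0 0 0;0 0 0 0 0 0;0 0 0 0 0 0';python3 -c "
from h import *
delta(581.0,37.3,210.5)"
```

```text
time_s: 10.2
position: [581.6, 40.0, 203.5]
eef_rot: [[0.143, 0.99, 0.002], [0.99, -0.143, -0.004], [-0.004, 0.003, -1.0]]
ft_force: [-5.0, -4.1, 11.6]
width: 10.0
grip_force: 30.0
tool d [-2.7 -0.2 -7. ] yang -8.25 zax [ 0.002  -0.0039 -1.    ] pos [581.6  40.  203.5] F [-5.  -4.1 11.6] t 10.2 j [-7.8 11.  91.5 -0.2 77.3  0.5]
```

Converted, -1.5 mm / 500 = -0.003.

```bash
python3 -m creep '0 0 -0.003 0 0 0;0 0 0 0 0 0;0 0 0 0 0 0';python3 -m creep '0.006 0 0 0 0 0;0 0 0 0 0 0;0 0 0 0 0 0';python3 -m creep '-0.012 0 0 0 0 0;0 0 0 0 0 0;0 0 0 0 0 0'
```

```text
time_s: 10.5
position: [581.6, 40.1, 203.8]
eef_rot: [[0.144, 0.99, 0.002], [0.99, -0.144, -0.003], [-0.003, 0.002, -1.0]]
ft_force: [-0.8, -5.1, 6.9]
width: 9.8
grip_force: 30.0
time_s: 10.8
position: [582.2, 41.1, 204.4]
eef_rot: [[0.144, 0.99, 0.002], [0.99, -0.144, -0.007], [-0.007, 0.003, -1.0]]
ft_force: [-2.8, -10.6, 8.2]
width: 9.7
grip_force: 30.0
time_s: 11.1
position: [581.8, 39.5, 203.7]
eef_rot: [[0.143, 0.99, 0.004], [0.99, -0.143, 0.002], [0.002, 0.003, -1.0]]
ft_force: [1.9, 2.7, 5.7]
width: 9.8
grip_force: 30.0
```

Both directions are resisted and the pin climbs when pushed, so it is seated in the V. I'll ease off and release.

Converted, 1.5 mm / 500 = 0.003, -1 mm / 500 = -0.002.

```bash
python3 -m creep '0.003 0 -0.002 0 0 0;0 0 0 0 0 0;0 0 0 0 0 0';python3 -m creep '0 0 0 0 0 0;0 0 0 0 0 0;0 0 0 0 0 0;0 0 0 0 0 0' 40; python3 -m creep '0 0 -0.02 0 0 0;0 0 -0.04 0 0 0;0 0 -0.06 0 0 0;0.04 0 -0.06 0 0 0;0.06 0 -0.04 0 0 0;0 0 0 0 0 0;0 0 0 0 0 0';python3 - <<'E'
from h import *
delta(581.0,37.3,210.5)
p,W=shot('wrist','w5')
f=np.array([np.cos(np.radians(81.74)),np.sin(np.radians(81.74)),0]);l=np.array([f[1],-f[0],0]);S=np.array([581.5,37.2,0])
m=(W[...,2]>200)&(W[...,2]<232);a=(W-S)@f;b=(W-S)@l;m&=(abs(a)<25)&(abs(b)<15)
print(m.sum(),np.median(a[m]),np.median(b[m]),np.percentile(W[m][:,2],[5,50,95]))
E
```

```text
time_s: 11.4
position: [581.2, 39.9, 203.9]
eef_rot: [[0.143, 0.99, 0.001], [0.99, -0.143, -0.001], [-0.0, 0.001, -1.0]]
ft_force: [0.7, -2.9, 4.8]
width: 9.8
grip_force: 30.0
time_s: 11.8
position: [580.3, 40.3, 203.0]
eef_rot: [[0.143, 0.99, -0.001], [0.99, -0.143, 0.0], [0.0, -0.001, -1.0]]
ft_force: [0.3, 0.2, 0.4]
width: 38.7
grip_force: 0.0
time_s: 12.5
position: [588.0, 89.7, 314.1]
eef_rot: [[0.142, 0.99, 0.001], [0.99, -0.142, -0.001], [-0.0, 0.001, -1.0]]
ft_force: [0.8, -1.1, -0.2]
width: 40.2
grip_force: 0.0
tool d [-52.8   0.4 103.7] yang -8.18 zax [ 9.e-04 -5.e-04 -1.e+00] pos [588.   89.7 314.1] F [ 0.8 -1.1 -0.2] t 12.5 j [-2.9  9.5 80.8 -0.  89.7  5.2]
276 5.480409251666382 -1.246797116020872 [203.37410938 222.51326299 223.86626936]
```

View pics/w5.png

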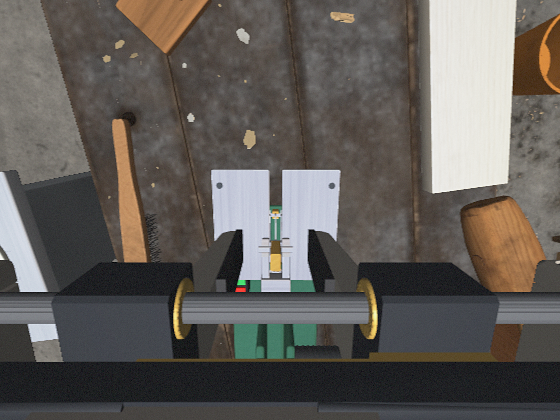

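The blade stands in the fork: grip at (275,262), and the brass end or lower pin visible through the slot at (275,214). I'll check both in numbers and in a crop.

Run:
```python
from h import *
np.set_printoptions(precision=1,suppress=True,linewidth=200)
c=bot.calibration("wrist")
W=np.load("pics/w5.npy")
f=np.array([np.cos(np.radians(81.74)),np.sin(np.radians(81.74)),0]);l=np.array([f[1],-f[0],0]);S=np.array([581.5,37.2,0])
a=(W-S)@f;b=(W-S)@l
for v in range(204,276,3):
    print(v,"%.0f %.0f %.0f"%(a[v,275],b[v,275],W[v,275,2]),"| tineL %.0f %.0f %.0f"%(a[v,264],b[v,264],W[v,264,2]))
p=cv2.imread("pics/w5.png")[198:298,225:325];cv2.imwrite("pics/w5c.png",cv2.resize(p,None,fx=6,fy=6,interpolation=cv2.INTER_CUBIC))
```

```text
204 4 -1 2 | tineL 31 -15 116
207 4 -1 22 | tineL 28 -15 117
210 6 -1 52 | tineL 24 -15 116
213 4 -1 58 | tineL 20 -15 118
216 5 -1 78 | tineL 15 -15 116
219 5 -1 94 | tineL 12 -15 116
222 5 -1 107 | tineL 8 -15 117
225 6 -1 123 | tineL 4 -15 117
228 5 -1 133 | tineL -0 -15 118
231 5 -1 144 | tineL -5 -15 116
234 6 -1 158 | tineL -9 -15 117
237 6 -1 168 | tineL -12 -15 118
240 4 -1 173 | tineL 9 -13 186
243 10 -1 197 | tineL 7 -13 189
246 9 -1 203 | tineL 4 -13 189
249 9 -1 211 | tineL 2 -13 192
252 10 -1 219 | tineL -3 -13 188
255 8 -1 223 | tineL -7 -13 188
258 5 -1 223 | tineL -12 -13 185
261 2 -1 223 | tineL -14 -13 187
264 -0 -1 224 | tineL -17 -13 188
267 -4 -1 223 | tineL -21 -13 187
270 -7 -1 223 | tineL -25 -13 187
273 -35 -1 174 | tineL -28 -13 187
```

View pics/w5c.png

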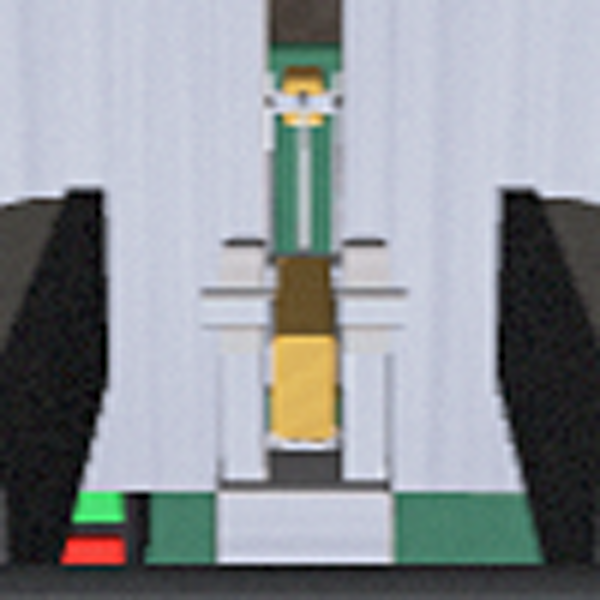

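The pin lies across both tines (crop y≈308), the strip is vertical and the lower pin is below the fork, so the blade hangs properly. Next is the wheel handle.

The rows are not in the units I measure in: shifts go in shares of 500 mm and turns go in shares of 180 degrees. I convert before sending: -40 mm / 500 = -0.08, -30 mm / 500 = -0.06, -8.2 degrees / 180 = -0.0456.

```bash
python3 -m creep '0 0 -0.06 0 0 -0.0456;-0.04 -0.01 -0.04 0 0 0;-0.08 -0.02 0 0 0 0;-0.08 -0.02 0 0 0 0;-0.08 -0.02 0 0 0 0;-0.08 -0.02 0 0 0 0;-0.08 -0.02 0 0 0 0;-0.04 -0.02 0 0 0 0;0 0 0 0 0 0;0 0 0 0 0 0' 60;python3 - <<'E'
from h import *
np.set_printoptions(precision=1,suppress=True,linewidth=200)
p,W=shot('wrist','w6')
b=p.astype(int);m=(b[...,0]>130)&(b[...,1]<80)&(b[...,2]<80)&(W[...,2]>255)
q=W[m];print(len(q),q.min(0),q.max(0),cv2.minAreaRect(q[q[:,2]>298][:,:2].astype(np.float32)))
m=(W[...,2]>253)&(W[...,2]<270);q=W[m];q=q[(abs(q[:,0]-553)<70)&(abs(q[:,1]+160)<70)];print("rim",len(q),cv2.minEnclosingCircle(q[:,:2].astype(np.float32)))
delta(518.5,-187.5,276)
E
```

```text
time_s: 13.55
position: [522.1, -150.7, 362.5]
eef_rot: [[0.003, 1.0, -0.002], [1.0, -0.003, 0.001], [0.001, -0.002, -1.0]]
ft_force: [-0.5, 0.0, -0.5]
width: 59.9
grip_force: 0.0
425 [ 507.2 -197.   286.6] [ 526.5 -177.9  305.3] ((517.1207885742188, -187.9393310546875), (18.2712345123291, 19.633983612060547), 51.71498489379883)
rim 4618 ((551.580078125, -159.7456512451172), 55.036991119384766)
tool d [-37.6  -3.8  86.8] yang -0.06 zax [-0.  0. -1.] pos [ 522.5 -150.   362.8] F [-0.2 -0.2  0.6] t 13.6 j [-28.8   1.4  84.1   0.   94.6 -28.7]
```

Converted, -38 mm / 500 = -0.076, 30 mm / 500 = 0.06.

```bash
python3 -m creep '-0.076 -0.01 0 0 0 0;0 0 0.04 0 0 0;0 0 0.06 0 0 0;0 0 0.05 0 0 0;0 0 0.02 0 0 0;0 0 0 0 0 0' 60;python3 -c "
from h import *
delta(517.3,-187.8,276)"
```

```text
time_s: 14.2
position: [517.3, -187.0, 277.0]
eef_rot: [[-0.001, 1.0, -0.003], [1.0, 0.001, 0.002], [0.002, -0.003, -1.0]]
ft_force: [0.1, -0.5, -0.3]
width: 60.0
grip_force: 0.0
tool d [-0.8  0.1  1. ] yang 0.04 zax [-0.0029  0.002  -1.    ] pos [ 517.3 -187.   277. ] F [ 0.1 -0.5 -0.3] t 14.2 j [-32.5   3.7  91.2   0.   85.3 -32.5]
```

```bash
cat > arc.py <<'E'
import numpy as np,sys
a0,st,n=map(float,sys.argv[1:])
a=np.radians(a0-st*np.arange(n+1));P=45*np.c_[np.sin(a),np.cos(a)]  # tool dx=world y, dy=world x
C=np.round(P,0)
print([[int(x),int(y)] for x,y in np.diff(C,axis=0)])
E
cat > hs.py <<'E'
from h import *
H=np.array([552.2,-160.2]);s=bot.get_state();r=s["position"][:2]-H;t=np.array([r[1],-r[0]])/np.hypot(*r);F=s["ft_force"]
print("ang %.1f r %.1f z %.1f tang %.1f rad %.1f Fz %.1f w %.1f t %.2f"%(np.degrees(np.arctan2(r[1],r[0])),np.hypot(*r),s["position"][2],-F[:2]@t,F[:2]@r/np.hypot(*r),F[2],s["width"],s["time_s"]))
E
python3 -m creep '0 0 0 0 0 0;0 0 0 0 0 0;0 0 0 0 0 0;0 0 0 0 0 0;0 0 0 0 0 0' 10; python3 hs.py; python3 arc.py -142 10 10; python3 arc.py 118 20 18
```

```text
time_s: 14.7
position: [517.8, -188.5, 279.0]
eef_rot: [[0.001, 1.0, 0.001], [1.0, -0.001, -0.0], [-0.0, 0.001, -1.0]]
ft_force: [0.4, -0.2, -0.1]
width: 22.2
grip_force: 0.0
ang -140.5 r 44.5 z 279.0 tang 0.4 rad -0.1 Fz -0.1 w 22.2 t 14.70
[[7, -5], [7, -3], [8, -2], [8, 0], [7, 1], [8, 2], [7, 4], [6, 5], [5, 5], [5, 7]]
[[5, 15], [-1, 15], [-6, 15], [-10, 11], [-14, 8], [-16, 2], [-15, -3], [-13, -9], [-10, -12], [-5, -15], [1, -15], [6, -15], [10, -11], [14, -8], [16, -2], [15, 3], [13, 9], [10, 12]]
```

Converted, 8 mm / 500 = 0.016, 7 mm / 500 = 0.014.

```bash
python3 -m creep '0 0 0 0 0 0;0.014 -0.01 0 0 0 0;0.014 -0.006 0 0 0 0;0.016 -0.004 0 0 0 0;0.016 0 0 0 0 0' 10; python3 hs.py; python3 -m creep '0.014 0.002 0 0 0 0;0.016 0.004 0 0 0 0;0.014 0.008 0 0 0 0;0.012 0.01 0 0 0 0;0.01 0.01 0 0 0 0;0.01 0.014 0 0 0 0' |grep grip; python3 hs.py
```

```text
time_s: 15.2
position: [507.5, -160.6, 279.0]
eef_rot: [[0.002, 1.0, 0.001], [1.0, -0.002, -0.005], [-0.005, 0.001, -1.0]]
ft_force: [-1.2, -7.6, -1.1]
width: 20.5
grip_force: 30.0
ang -179.5 r 44.7 z 279.0 tang 7.5 rad 1.2 Fz -1.1 w 20.5 t 15.20
grip_force: 30.0
ang 119.7 r 45.2 z 278.9 tang 8.0 rad 2.2 Fz 3.6 w 20.2 t 15.80
```

```bash
python3 -m creep '0.01 0.03 0 0 0 0;-0.002 0.03 0 0 0 0;-0.012 0.03 0 0 0 0;-0.02 0.022 0 0 0 0;-0.028 0.016 0 0 0 0;-0.032 0.004 0 0 0 0;-0.03 -0.006 0 0 0 0;-0.026 -0.018 0 0 0 0;-0.02 -0.024 0 0 0 0' |grep grip; python3 hs.py; python3 -m creep '-0.01 -0.03 0 0 0 0;0.002 -0.03 0 0 0 0;0.012 -0.03 0 0 0 0;0.02 -0.022 0 0 0 0;0.028 -0.016 0 0 0 0' |grep grip; python3 hs.py
```

```text
grip_force: 30.0
ang -59.3 r 45.0 z 279.0 tang 7.4 rad -5.8 Fz 2.3 w 20.2 t 16.70
grip_force: 30.0
ang -159.1 r 44.7 z 279.0 tang 7.9 rad -6.9 Fz -2.6 w 19.9 t 17.20
```

```bash
python3 arc.py -162 10 36
```

```text
[[8, -2], [8, 0], [7, 1], [8, 2], [7, 4], [6, 5], [5, 5], [5, 7], [3, 7], [2, 8], [0, 8], [-1, 7], [-2, 8], [-4, 7], [-5, 6], [-5, 5], [-7, 5], [-7, 3], [-8, 2], [-8, 0], [-7, -1], [-8, -2], [-7, -4], [-6, -5], [-5, -5], [-5, -7], [-3, -7], [-2, -8], [0, -8], [1, -7], [2, -8], [4, -7], [5, -6], [5, -5], [7, -5], [7, -3]]
```

Converted, 8 mm / 500 = 0.016, 7 mm / 500 = 0.014.

```bash
python3 -m creep '0.016 -0.004 0 0 0 0;0.014 0 0 0 0 0;0.016 0.002 0 0 0 0;0.016 0.006 0 0 0 0' |grep grip; python3 hs.py; python3 -m creep '0.012 0.008 0 0 0 0;0.012 0.01 0 0 0 0;0.01 0.012 0 0 0 0' |grep grip; python3 hs.py
```

```text
grip_force: 30.0
ang 160.5 r 44.7 z 279.0 tang 8.2 rad 5.4 Fz 3.7 w 20.2 t 17.60
grip_force: 30.0
ang 129.7 r 44.9 z 278.9 tang 8.5 rad 11.2 Fz 8.3 w 20.3 t 17.90
```

Converted, 7 mm / 500 = 0.014, 5 mm / 500 = 0.01.

```bash
python3 -m creep '0.014 0.01 0 0 0 0;0.006 0.014 0 0 0 0' |grep grip; python3 hs.py; python3 -m creep '0.004 0.016 0 0 0 0;0 0.016 0 0 0 0' |grep grip; python3 hs.py;  python3 -m creep '-0.002 0.014 0 0 0 0;-0.004 0.016 0 0 0 0' |grep grip; python3 hs.py
```

```text
grip_force: 30.0
ang 109.3 r 45.4 z 278.9 tang 8.1 rad -2.6 Fz 2.1 w 20.0 t 18.10
grip_force: 30.0
ang 88.8 r 45.5 z 278.9 tang 7.9 rad -1.7 Fz 5.0 w 20.1 t 18.30
grip_force: 30.0
ang 69.7 r 45.6 z 278.9 tang 7.8 rad -4.1 Fz 4.9 w 20.0 t 18.50
```

Converted, 6 mm / 500 = 0.012, -5 mm / 500 = -0.01.

```bash
python3 -m creep '-0.008 0.012 0 0 0 0;-0.01 0.012 0 0 0 0' |grep grip; python3 hs.py; python3 -m creep '-0.01 0.01 0 0 0 0;-0.014 0.01 0 0 0 0' |grep grip; python3 hs.py;  python3 -m creep '-0.014 0.006 0 0 0 0;-0.016 0.004 0 0 0 0' |grep grip; python3 hs.py
```

```text
grip_force: 30.0
ang 51.2 r 45.5 z 278.9 tang 7.3 rad 0.5 Fz 5.6 w 20.1 t 18.70
grip_force: 30.0
ang 31.7 r 45.5 z 278.9 tang 7.8 rad -0.6 Fz 4.3 w 20.0 t 18.90
grip_force: 30.0
ang 12.0 r 45.4 z 278.9 tang 9.2 rad 0.5 Fz 5.3 w 20.1 t 19.10
```

Converted, -8 mm / 500 = -0.016.

```bash
python3 -m creep '-0.016 0 0 0 0 0' |grep grip; python3 hs.py; python3 -m creep '-0.014 -0.002 0 0 0 0' |grep grip; python3 hs.py;  python3 -m creep '-0.016 -0.004 0 0 0 0' |grep grip; python3 hs.py
```

```text
grip_force: 30.0
ang 2.1 r 45.3 z 279.0 tang 9.0 rad 2.4 Fz 2.3 w 20.3 t 19.20
grip_force: 30.0
ang -6.9 r 45.2 z 279.0 tang 8.6 rad 4.3 Fz 2.0 w 20.0 t 19.30
grip_force: 30.0
ang -17.1 r 45.1 z 279.0 tang 9.3 rad 2.3 Fz 1.5 w 20.0 t 19.40
```

Converted, -7 mm / 500 = -0.014, -4 mm / 500 = -0.008.

```bash
python3 -m creep '-0.014 -0.008 0 0 0 0' |grep grip; python3 hs.py; python3 -m creep '-0.012 -0.01 0 0 0 0' |grep grip; python3 hs.py;  python3 -m creep '-0.01 -0.01 0 0 0 0' |grep grip; python3 hs.py
```

```text
grip_force: 30.0
ang -27.6 r 45.0 z 279.1 tang 10.8 rad 5.4 Fz 0.4 w 20.5 t 19.50
grip_force: 30.0
ang -37.8 r 44.9 z 279.0 tang 10.6 rad 6.5 Fz -0.9 w 20.2 t 19.60
grip_force: 30.0
ang -47.3 r 44.9 z 279.1 tang 11.2 rad 4.9 Fz -1.6 w 20.2 t 19.70
```

```bash
python3 -m creep '-0.01 -0.012 0 0 0 0' |grep grip; python3 hs.py; python3 -m creep '-0.006 -0.014 0 0 0 0' |grep grip; python3 hs.py
```

```text
grip_force: 30.0
ang -57.3 r 44.9 z 279.1 tang 11.7 rad -0.0 Fz -1.2 w 20.2 t 19.80
grip_force: 30.0
ang -67.2 r 44.7 z 279.1 tang 11.2 rad 2.2 Fz -2.6 w 20.0 t 19.90
```

Converted, -4 mm / 500 = -0.008, -1 mm / 500 = -0.002.

```bash
for i in 1; do python3 -m creep '-0.002 -0.008 0 0 0 0' |grep grip; python3 hs.py; done; python3 -m creep '-0.002 -0.008 0 0 0 0' |grep grip; python3 hs.py; python3 -m creep '0 -0.008 0 0 0 0' |grep grip; python3 hs.py
```

```text
grip_force: 30.0
ang -72.8 r 44.6 z 279.1 tang 11.4 rad 3.4 Fz -2.8 w 20.1 t 20.00
grip_force: 30.0
ang -77.9 r 44.7 z 279.1 tang 12.1 rad 1.2 Fz -2.6 w 20.1 t 20.10
grip_force: 30.0
ang -82.9 r 44.6 z 279.1 tang 12.6 rad 3.1 Fz -4.0 w 19.9 t 20.20
```

Converted, -4 mm / 500 = -0.008.

```bash
python3 -m creep '0 -0.008 0 0 0 0' |grep grip; python3 hs.py; python3 -m creep '0 -0.008 0 0 0 0' |grep grip; python3 hs.py; python3 -m creep '0.002 -0.008 0 0 0 0' |grep grip; python3 hs.py
```

```text
grip_force: 30.0
ang -88.1 r 44.6 z 279.1 tang 13.3 rad 2.3 Fz -4.0 w 20.1 t 20.30
grip_force: 30.0
ang -93.3 r 44.6 z 279.1 tang 12.9 rad 0.7 Fz -3.1 w 19.6 t 20.40
grip_force: 30.0
ang -98.5 r 44.5 z 279.1 tang 12.7 rad 1.6 Fz -4.6 w 20.2 t 20.50
```

The handle takes about 13 N, so I'll stop, let go and lift straight off.

Converted, 40 mm / 500 = 0.08, -35 mm / 500 = -0.07.

```bash
python3 -m creep '0 0 0 0 0 0;0 0 0 0 0 0' |grep grip; python3 hs.py; python3 -m creep '0 0 0 0 0 0;0 0 0 0 0 0;0 0 0 0 0 0;0 0 0 0 0 0' 60|grep width; python3 hs.py;  python3 -m creep '0 0 -0.03 0 0 0;0 0 -0.06 0 0 0;0 0 -0.07 0 0 0;0.08 0 0 0 0 0;0.08 0 0 0 0 0;0.08 0 0 0 0 0;0.08 0 0 0 0 0;0.08 0 0 0 0 0;0.08 0.016 0 0 0 0;0 0 0 0 0 0'
python3 - <<'E'
from h import *
np.set_printoptions(precision=1,suppress=True,linewidth=200)
p,W=shot('wrist','w7')
f=np.array([np.cos(np.radians(81.74)),np.sin(np.radians(81.74)),0]);l=np.array([f[1],-f[0],0]);S=np.array([581.5,37.2,0])
a=(W-S)@f;b=(W-S)@l
m=(abs(a)<16)&(abs(b)<8)&(W[...,2]>235)&(W[...,2]<265);print(m.sum(),np.median(a[m]),np.median(b[m]),np.percentile(W[m][:,2],[5,50,95]))
v,u=np.nonzero(m);v0,u0=int(np.median(v))-15,int(np.median(u));print(u0,v0)
v0=min(max(v0,50),370);u0=min(max(u0,50),510)
cv2.imwrite("pics/w7c.png",cv2.resize(p[v0-50:v0+50,u0-50:u0+50,::-1],None,fx=6,fy=6,interpolation=cv2.INTER_CUBIC))
E
```

```text
grip_force: 30.0
ang -99.2 r 44.5 z 279.1 tang 10.5 rad 0.8 Fz -2.9 w 19.9 t 20.70
width: 50.1
ang -102.8 r 44.2 z 278.5 tang 0.2 rad -0.3 Fz 0.5 w 50.1 t 21.10
time_s: 22.1
position: [551.0, 40.7, 360.2]
eef_rot: [[-0.005, 1.0, 0.002], [1.0, 0.005, 0.001], [0.001, 0.002, -1.0]]
ft_force: [-0.4, -0.7, 1.0]
width: 59.8
grip_force: 0.0
227 1.7226962128922767 -2.0844601640297786 [237.2 247.3 248.6]
305 190
```

View pics/w7c.png

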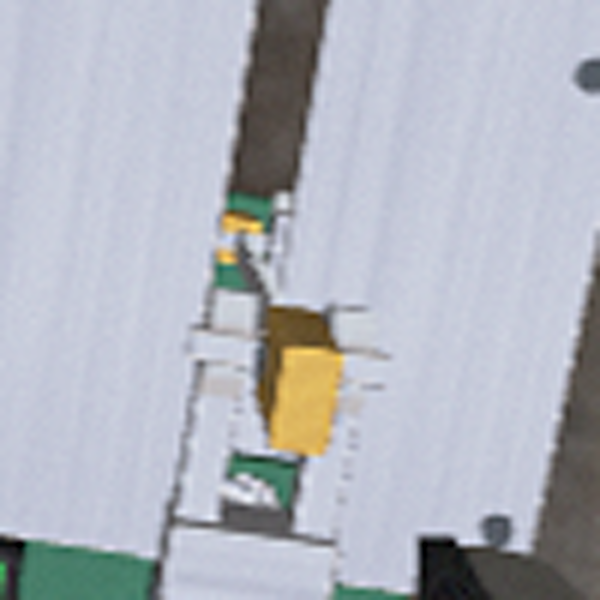

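The upper pin lies across the fork (crop y≈345), the blade is upright and the grip has risen 24.5 mm. That puts the lower pin in its notches at z≈78.5, and the robot is clear. I'll hand it in.

```bash
python3 -c "
from cell import bot
print(bot.hand_in())"
```

```text
the job is handed in; nothing more can be done
None
```

The blade is fitted and hanging in both sets of notches, the wheel is wound until the handle took about 13 N, the arm is clear, and the job was handed in at about 22 s; no verdict was returned.

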